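Press a nest block home with the trigger clamp, then release the jaw

ROBOT

A 6-joint arm with a two-finger parallel gripper is mounted at the origin on the work surface. World frame = base frame: x ahead of the robot, y to its left, z up, the work surface at z = 0. Lengths are in m, angles in rad, forces in N, time in s.
With the tool pointing down it reaches from about 0.4 to 0.925 m from the base axis. Payload 3.4 kg.
Tool frame: the origin (TCP) lies midway between the tips of the shut fingers; the grasp point (between the pads) lies env.pinch_z behind it (env.pinch_z is the distance from the TCP to the grasp point, in m); z points along the fingers, y is the direction in which the jaws open and shut (so a half turn about z gives the same grasp; the last joint's range is limited). The gripper opens to 85 mm and grips with 20 to 120 N. Pads are 22 mm wide; open, the fingers measure 114 mm over their backs; the gripper's body (76 mm by 85 mm) begins 54 mm behind the grasp point. The pads swing forward as they close: fully open they stand 13 mm farther back than shut.
Start: joints at [1.2, 0.307, 1.506, -0, 1.328, -0.073], TCP at [0.169, 0.55, 0.231] pointing down, gripper open.
Joint ranges: [-3.12, 3.12], [-1.05, 2.28], [0.14, 2.33], [-1.42, 4.57], [0.1, 2.73], [-2.68, 2.68]. Speed limits (rad/s): [2.57, 2.57, 3.14, 3.14, 3.14, 3.14].

INTERFACE

Orientations are given as [roll, pitch, yaw] about the fixed x, y, z axes, in that order (R = Rz(yaw) Ry(pitch) Rx(roll)).
In Python, from station import env gives the robot as it stands.
- The arm moves only by the tool jog_arm, never from a script. Its argument "plan" is one flat list of numbers, 5 for each row, row after row: the shift along the world's x, y, z in mm, then the turn about the world's z in rad, then the opening, from 0 (shut) to 1 (fully open). In form: [tx, ty, tz, roll, gripper, tx, ty, tz, roll, gripper, ...]. A call has 1 to 12 rows; each row shifts and turns the commanded pose from where the row before left it; what a row does not reach is not made up. A row lasts 1/12 s, in which the tool goes at most 41.7 mm and 7.16 degrees, less where a joint would pass 70% of its speed; a pose out of reach is approached as far as the arm can. A call with a gripper value outside its range is refused whole. The fingers move at their own pace and stop on an object; "squeeze" is the grip in N (left out, the last holds). Time passes only in rows, so rows that do not move let the fingers close. It gives the time, the measured TCP pose, the force and the opening at its end, in the units of the state.
- env.get_state(): the state, without advancing time (a new reading comes with each control period).
- env.read_camera(name): name is "scene" or "top" or "wrist"; returns a dict with "img" (480x640x3 uint8, red, green, blue), "camera_matrix" (3x3 intrinsics, pixels), "dist" ([k1, k2, p1, p2, k3] as OpenCV has them; the pictures are not rectified), "R" (3x3) and "t" (3): a world point X has camera coordinates R X + t. Camera axes: x right, y down, z forward; pixel columns grow to the right and rows downward; lengths in m; the calibration is good to about 2 mm. A picture is of the moment at which its call begins. There is no depth.
- env.job_done(): hands the job in, once; it reports no verdict.
The state is a dict: "t": time; "q": joint angles; "qvel": joint speeds; "tau": joint torques, N m; "tcp_pos": TCP position; "tcp_rot": TCP orientation; "ft_force": force on the tool from outside, world axes, zero at the start; "ft_torque": the same for the moment, N m; "grip_width": finger opening in m.
Only numpy, scipy, OpenCV 4.12 (cv2) and the standard library are available. Lean on these libraries where they do the work, as an engineer would, in place of code of your own. Each camera call takes 0.05 s, during which the arm holds its last target.

TASK

Use the bench clamp to press the brass nest block fully home in its pocket: squeeze the orange trigger stroke by stroke until the jaw has pushed the block in against the stop, and snug the jaw up firmly on it for a moment, at about 20 N and never above 30 N on the block. Then let go of the trigger and hold the red release tab down until the jaw has sprung all the way back, leaving the block home. Work only through the trigger and the tab: do not push the block, the jaw or the bar with the gripper, and leave everything else on the bench where it is.

Things in the scene. Friction and masses are not known exactly. Their poses are not given: they have to be found in the camera images.
- clamp: Trigger bar clamp and pocket on a green sole plate 110 x 255 x 12 mm, screwed down. Origin on the bench below the trigger pivot, z up, +y along the bar from jaw to pistol grip: the way bar and jaw go when squeezed. Offsets below are in this frame, mm. Along +y: jaw, block, stop, black clamp body (y -45 to 45, x -15 to 15, top z 92) with the trigger and then the grip standing on it.
- block: Brass nest block 32 x 44 x 26 mm (x, y, z), 0.15-0.3 kg, three dark cavities on top; origin: centre of underside, axes as the clamp's. Loose in the pocket between two aluminium rails, started 17 to 27 mm short of home. Home: nose on the stop, origin at clamp y -77. Two ball plungers in the rails resist with up to 12 N, then snap into its flank notches and keep it home.
- jaw: Flat steel bar 8 x 18 mm with a ratchet rack on top (8 mm teeth, up to z 80), and at its -y end the black jaw 30 x 18 x 62 mm with its orange pad. Slides 52 mm along the clamp's +y. A spring draws it open with 3 to 4 N; the ratchet holds it unless the tab is down. Starts fully open or one tooth (7 mm) in.
- pad: Orange rubber pad on the jaw, 22 x 8 x 18 mm, that bears on the block's rear face; it gives about 1 mm per 10 N. Origin at its centre, 27 mm above the bench.
- jaw_face (a point): Centre of the pad's face when unloaded: clamp y -138 with the jaw fully open. It meets the block's rear face (22 mm behind the block's origin), which is at y -99 once the block is home.
- trigger (a joint): Trigger angle, rad: 0 at rest, leaning 0.24 forward of upright; 0.48 fully squeezed; hard stops at both. Pivot at clamp y 0, z 50. The first 0.15 to 0.19 (about 12 mm at trigger_front) is idle. A full squeeze (above 0.44) carries the jaw about 10 mm, of which the ratchet keeps 8; a shorter one keeps none. It springs back and must come fully back to bite again.
- trigger_front (a point): Mid front face of the orange trigger blade (20 wide, 12 thick, top z 140), squeezed to the grip: clamp y -22, z 115 at rest, goes 32 mm in +y. Over blade and grip: 68 mm, 36 squeezed. Steady force here: 5-8 N jaw free, up to 12 N past the plungers or at full squeeze; on the home block 15 N gives 16 N on it, 18 N 21 N, 21 N 26 N. Moving adds up to 5 N. At the end stop it says nothing.
- release (a joint): Release tab angle, rad: -0.05 to 0.13 at rest (it rides on the teeth), 0.28 fully pressed; press it fully to free the jaw, with the trigger fully back. Held fully down it takes about 8 N. While held, the jaw runs back within 1.3 s until fully open; let up early and the ratchet catches it again.
- tab_top (a point): Centre of the top of the red ribbed release tab, 24 x 22 mm, in front of the clamp body above the pocket's stop: clamp y -60, z 91 to 96 at rest. It is pressed straight down, to z 87 at its end stop.
- pocket_end (a point): Middle of the stop's face at the end of the pocket, clamp y -55, z 25; the block's nose touches it when home.
- spare_block: A second brass block of the same size on the bench, a bystander.
- hex_key: L-shaped dark hex key 80 x 26 x 6 mm, a bystander.
- bearing: Ball bearing, 34 mm across, 10 mm high, a bystander.
- screwdriver: Screwdriver lying on the bench, a bystander.
- tumbler: Orange plastic tumbler, 72 mm across, 110 mm high, a bystander.
- oil_bottle: White plastic bottle with a red cap, 52 mm across, 140 mm high, a bystander.
- caliper: Steel caliper 150 mm long with a black head, lying flat, a bystander.
- grip_mid (a point): Inside the fixed upright pistol grip behind the trigger, clamp y 34, z 118. Grip: 24 x 24 mm, y 22 to 47, up to z 147, black with an orange back. Behind it only the bar's tail sticks out (z 58 to 78, up to y 156); above the tail there is free room, as there is in front of the trigger above z 100.
Mind the look-alikes: they are no part of the job. What is shaped like the block but blue or purple is not meant.

How it is judged:
By the outcome, as a careful person would: the job done as asked, in the order asked, and still so for the second after the job is handed in, with the robot touching nothing.
It also fails if it takes over 72 s, if anything falls off the work surface, if the arm or the gripper's body presses on something with over 40 N, if the wrist force passes 120 N, or if a joint passes its speed limit or range.

## Working session

There is one attempt and no reset: what is moved stays moved. The work goes in short steps, Python scripts to look and compute and a tool call to move; the robot and the scene stay as the last step left them, time stands still between calls to the robot, and variables do not carry over. Pictures are saved under pics/ and viewed, and the job is handed in when it is done.

Besides the shell and the picture viewer there is one more tool, called after "Call:" as name(argument=value, ...) on one line, values as JSON. jog_arm: Moves the arm, as the interface text tells. Its arguments: {"type":"object","properties":{"plan":{"type":"array"},"squeeze":{"type":"number"}},"required":["plan"]}

```bash
mkdir -p pics; ls; python3 - <<'E'
from station import env
import cv2
s=env.get_state();print(s,env.pinch_z)
for n in("scene","top","wrist"):
    c=env.read_camera(n);cv2.imwrite(f"pics/{n}0.png",c["img"][:,:,::-1]);print(n,c["camera_matrix"].tolist(),c["dist"],c["R"].tolist(),c["t"])
E
```

```text
pics
{'t': 0.0, 'q': array([ 1.19950306e+00,  3.07592513e-01,  1.50771857e+00,  2.87052430e-05,
        1.32839445e+00, -7.35118796e-02]), 'qvel': array([-0.00078817, -0.00097131, -0.00017968, -0.00039682, -0.00210782,
        0.00050368]), 'tau': array([-6.03798144e-04, -4.57549202e+01, -2.51914465e+01,  1.30164544e-04,
        1.35340303e-02, -9.40266744e-06]), 'tcp_pos': array([0.16846277, 0.54901437, 0.23035283]), 'tcp_rot': array([-3.13948752e+00, -1.82958427e-04,  2.84380416e+00]), 'ft_force': array([-0.2175384 ,  0.07213118, -0.23870225]), 'ft_torque': array([-0.01860881,  0.00184379, -0.04964057]), 'grip_width': 0.0855618706773969} 0.0187
scene [[567.3467282092358, 0.0, 315.36934127823133], [0.0, 567.3467282092358, 242.00883312715203], [0.0, 0.0, 1.0]] [-0.01307438  0.          0.          0.          0.        ] [[-0.12810885572069222, 0.9915412359880518, -0.020835028706998118], [0.6904714260057341, 0.07409026079983512, -0.7195553092877716], [-0.7119250880222883, -0.10656739928279664, -0.6941225096872727]] [ 0.04354827 -0.34172789  1.68701752]
top [[586.4944327559278, 0.0, 317.38488457920204], [0.0, 586.4944327559278, 244.9738850823795], [0.0, 0.0, 1.0]] [0.05989841 0.         0.         0.         0.        ] [[-0.027889859343307292, -0.9995987215295412, 0.004954963402229327], [-0.9914932635031704, 0.027032589993924827, -0.12731986296746198], [0.127134826753504, -0.00846374590398681, -0.9918493337355373]] [0.05111571 0.5983432  1.38703845]
wrist [[417.5156674930535, 0.0, 315.7259853090906], [0.0, 417.5156674930535, 237.1700805362823], [0.0, 0.0, 1.0]] [0.01606695 0.         0.         0.         0.        ] [[0.29333417745748197, 0.9560083785549345, -0.0017436938118058098], [0.9079160577509806, -0.2780057551398129, 0.3136897068554562], [0.2994052311053734, -0.0935990397488634, -0.9495239477468854]] [-0.57489505 -0.04046081  0.37941727]
```

View pics/scene0.png

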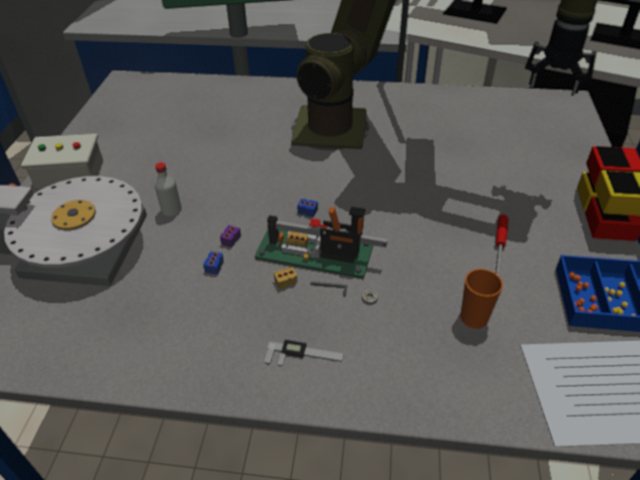

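View pics/top0.png

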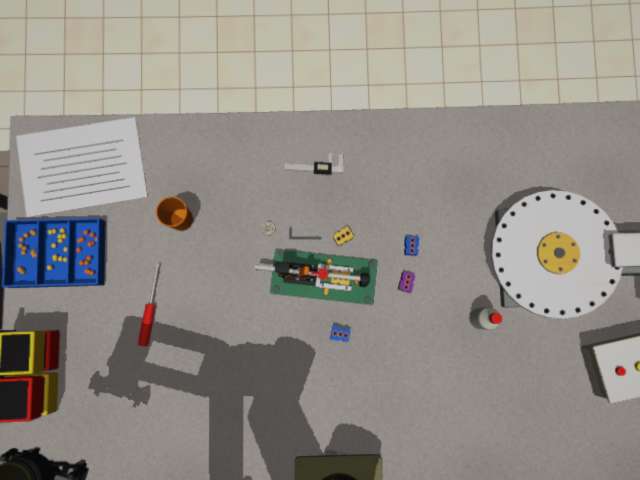

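View pics/wrist0.png

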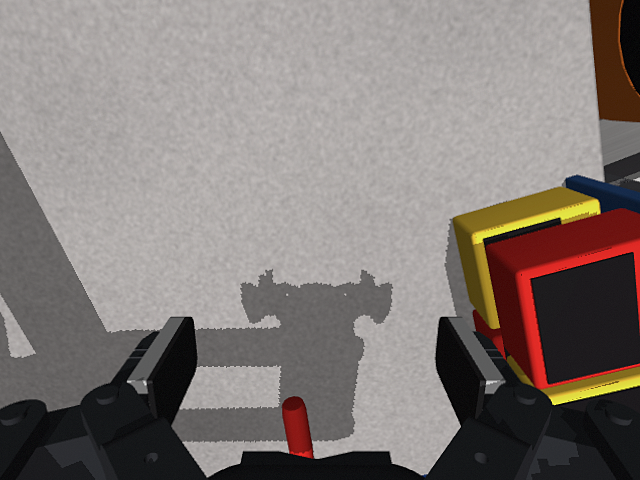

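The top view shows the green plate at about (272-377, 250-303), with the grip at the left and the jaw at the right. The tab is at (322,272). I'll enlarge it to find the corners.

```bash
python3 - <<'E'
import cv2
a=cv2.imread("pics/top0.png")[235:315,250:390];cv2.imwrite("pics/topz.png",cv2.resize(a,None,fx=5.7,fy=5.7,interpolation=cv2.INTER_CUBIC))
a=cv2.imread("pics/scene0.png")[195:285,245:395];cv2.imwrite("pics/scenez.png",cv2.resize(a,None,fx=5.3,fy=5.3,interpolation=cv2.INTER_CUBIC))
E
```

```text
(no output)
```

View pics/topz.png

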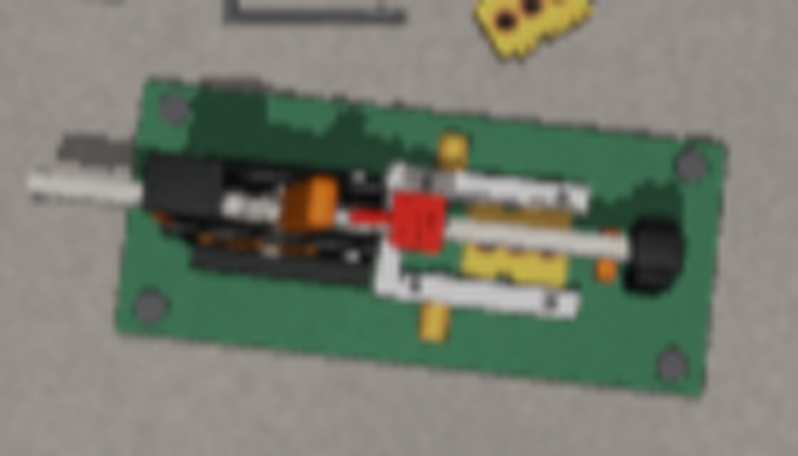

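View pics/scenez.png

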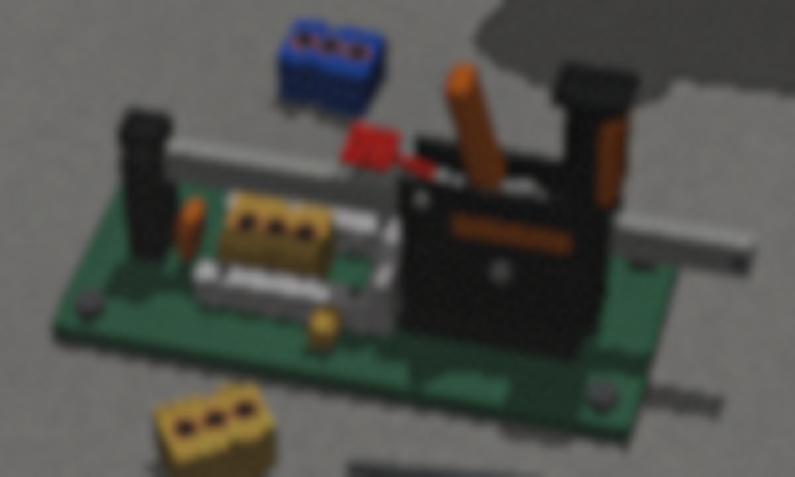

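```bash
cat > h.py <<'E'
import numpy as np,cv2
from station import env
def proj(c,P):
    rv=cv2.Rodrigues(np.array(c["R"]))[0]
    return cv2.projectPoints(np.asarray(P,float).reshape(-1,1,3),rv,np.array(c["t"],float),np.array(c["camera_matrix"]),np.array(c["dist"]))[0][:,0]
def c2w(p,P):
    P=np.asarray(P,float)/1000;c,s=np.cos(p[2]),np.sin(p[2])
    return np.c_[p[0]+c*P[:,0]-s*P[:,1],p[1]+s*P[:,0]+c*P[:,1],P[:,2]]
E
python3 - <<'E'
from h import *
from scipy.optimize import least_squares
cams={n:env.read_camera(n) for n in("top","scene")}
def T(u):u=np.array(u,float);return (u+.5)/5.7-.5+[250,235]
def S(u):u=np.array(u,float);return (u+.5)/5.3-.5+[245,195]
tp=T([(150,80),(725,145),(703,395),(117,333)])
sp=S([(690,250),(50,330),(628,442)])
gt=[(12,47,147),(12,22,147),(-12,22,147),(-12,47,147)]
tab=[(12,-49,94),(12,-71,94),(-12,-71,94),(-12,-49,94)]
gT=T([(147,157),(225,160),(222,218),(145,210)]);tT=T([(396,193),(447,197),(440,250),(390,246)])
gS=S([(630,100),(558,100),(562,66),(638,70)]);tS=S([(398,170),(342,163),(355,125),(400,128)])
bS=S([(405,190),]);
def f(p,full=False):
    o=p[3]
    pl=[(55,o+127.5,12),(55,o-127.5,12),(-55,o-127.5,12),(-55,o+127.5,12)]
    r=[proj(cams["top"],c2w(p,pl))-tp,proj(cams["scene"],c2w(p,[pl[1],pl[0]]))-sp[1:],
       proj(cams["top"],c2w(p,gt))-gT,proj(cams["top"],c2w(p,tab))-tT,
       proj(cams["scene"],c2w(p,gt))-gS,proj(cams["scene"],c2w(p,tab))-tS,proj(cams["scene"],c2w(p,[(15,-45,92)]))-bS]
    return r if full else np.concatenate(r).ravel()
s=least_squares(f,[.57,0,-.05,-30],x_scale=[.01,.01,.01,1],loss="soft_l1")
print(s.x,s.cost)
for r in f(s.x,True):print(np.round(r,1).tolist())
E
```

```text
[  0.53412803   0.08380859  -0.13256524 -63.57152242] 17.561469886927636
[[-1.1, -0.2], [0.7, -0.8], [0.5, -0.1], [-0.5, -0.2]]
[[-0.6, -1.5], [0.6, -2.9]]
[[0.7, -1.2], [-1.9, -0.6], [-2.6, -0.1], [-0.2, 0.1]]
[[-0.4, -0.9], [0.0, -0.7], [0.2, 0.3], [-0.5, 0.0]]
[[-1.2, 1.3], [0.6, -0.6], [2.3, -1.4], [-0.4, -0.4]]
[[-1.6, -0.4], [-0.8, -0.7], [-0.4, -0.6], [0.8, 0.3]]
[[-1.5, -2.3]]
```

```bash
python3 - <<'E'
from h import *
from scipy.spatial.transform import Rotation as Ro
c=env.read_camera("wrist");s=env.get_state()
C=-np.array(c["R"]).T@c["t"];Rt=Ro.from_euler("xyz",s["tcp_rot"]).as_matrix()
print("cam in tool",Rt.T@(C-s["tcp_pos"]),"axis",Rt.T@np.array(c["R"])[2])
p=[.5341,.0838,-.1326]
print(c2w(p,[(0,-22,115),(0,-40,115),(0,-60,94),(0,-130,30),(0,34,118)]))
E
```

```text
cam in tool [ 0.08064703  0.00085616 -0.14134448] axis [-3.13820062e-01 -1.30654783e-04  9.49482465e-01]
[[ 0.53119134  0.06199313  0.115     ]
 [ 0.52881153  0.04415114  0.115     ]
 [ 0.52616729  0.02432671  0.094     ]
 [ 0.51691247 -0.04505879  0.03      ]
 [ 0.5385952   0.11750153  0.118     ]]
```

Call:
jog_arm(plan=[20,-30,3,-0.117,0,20,-30,3,-0.117,0,22,-32,3,-0.117,0,22,-32,3,-0.117,0,22,-32,3,-0.117,0,22,-32,3,-0.117,0,22,-32,3,-0.117,0,22,-32,3,-0.117,0,22,-32,3,-0.117,0,22,-32,3,-0.117,0,22,-32,3,-0.117,0,22,-32,3,-0.117,0], squeeze=20)

```text
t: 1.3
tcp_pos: [0.4294, 0.1679, 0.2677]
tcp_rot: [3.141, -0.0, 1.434]
ft_force: [0.6, 0.2, 0.4]
grip_width: -0.0002
```

Call:
jog_arm(plan=[22,-32,0,0,0,22,-32,0,0,0,22,-32,0,0,0,20,-30,0,0,0,10,-10,0,0,0,0,0,0,0,0,0,0,0,0,0])

```text
t: 1.88
tcp_pos: [0.5246, 0.0335, 0.2669]
tcp_rot: [-3.14, -0.001, 1.438]
ft_force: [-0.6, 0.8, 0.2]
grip_width: 0.0003
```

```bash
python3 - <<'E'
from h import *
c=env.read_camera("wrist");im=c["img"][:,:,::-1].copy();cv2.imwrite("pics/w1raw.png",im)
p=[.5341,.0838,-.1326]
P=[(x,y,147) for x in(-12,12) for y in(22,47)]+[(x,y,93) for x in(-12,12) for y in(-71,-49)]+[(x,y,92) for x in(-15,15) for y in(-45,45)]+[(x,-99,26+12) for x in(-16,16)]
for u,v in proj(c,c2w(p,P)):
    cv2.circle(im,(int(round(u)),int(round(v))),4,(255,0,255),1)
cv2.imwrite("pics/w1.png",im);print(env.get_state()["tcp_pos"])
E
```

```text
[0.52390366 0.0342979  0.26694827]
```

View pics/w1.png

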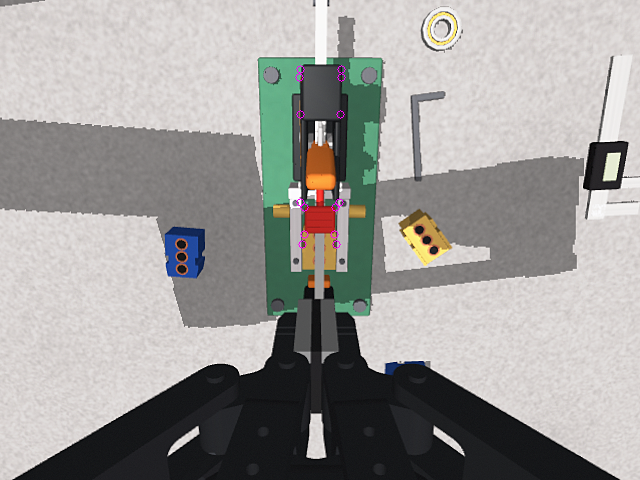

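The overlay agrees to about 1 mm: the grip sits at (302-340, 66-115) and the tab at (304-336, 206-233). I'll lower the shut fingers in front of the trigger.

Call:
jog_arm(plan=[4,3,-20,0,0,0,0,-30,0,0,0,0,-35,0,0,0,0,-35,0,0,0,0,-24,0,0,0,0,-10,0,0,0,0,0,0,0,0,0,0,0,0])

```text
t: 2.6
tcp_pos: [0.5286, 0.0377, 0.1138]
tcp_rot: [-3.141, -0.0, 1.441]
ft_force: [-0.3, -0.5, 0.7]
grip_width: -0.0002
```

```bash
python3 - <<'E'
from h import *
for n in("wrist","scene"):
    c=env.read_camera(n);im=c["img"][:,:,::-1].copy()
    if n=="scene": im=cv2.resize(im[150:290,240:420],None,fx=4,fy=4,interpolation=cv2.INTER_CUBIC)
    cv2.imwrite(f"pics/{n}2.png",im)
print(env.get_state()["tcp_pos"],env.get_state()["ft_force"])
E
```

```text
[0.53016455 0.03724925 0.11517778] [0.84350129 0.56658913 0.11414792]
```

View pics/wrist2.png

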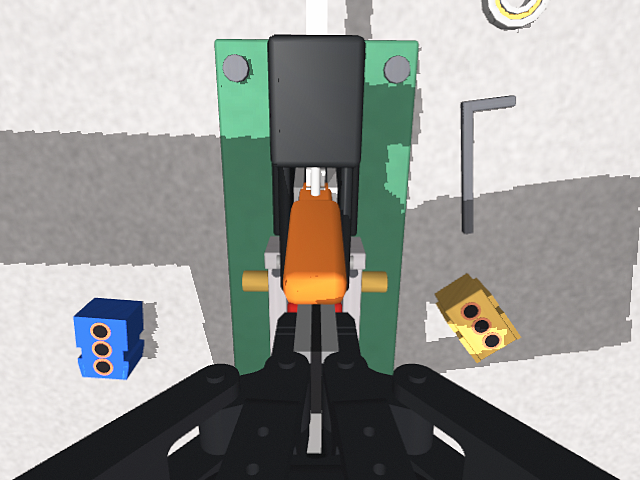

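View pics/scene2.png

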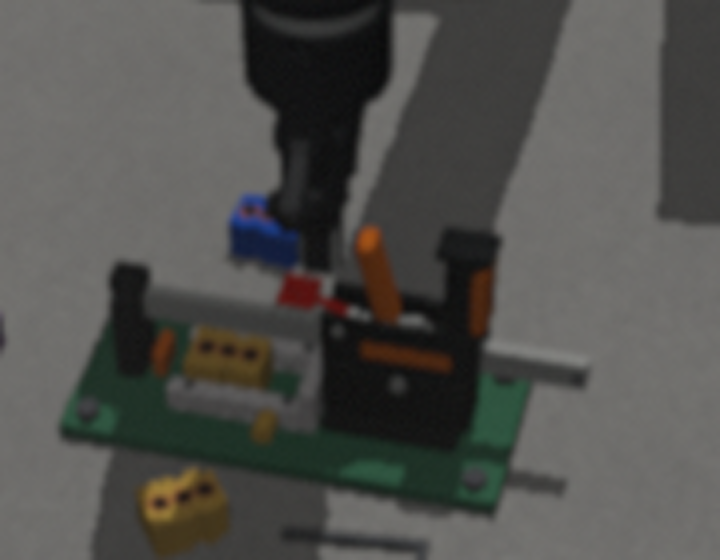

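Call:
jog_arm(plan=[0.5,4,0,0,0,0.5,4,0,0,0,0.5,4,0,0,0,0.5,4,0,0,0])

```text
t: 3.03
tcp_pos: [0.5317, 0.0522, 0.1144]
tcp_rot: [3.139, 0.001, 1.44]
ft_force: [0.5, -5.2, 1.8]
grip_width: -0.0003
```

Call:
jog_arm(plan=[0.5,4,0,0,0,0.5,4,0,0,0,0.5,4,0,0,0,0.5,4,0,0,0,0.5,4,0,0,0,0.5,4,0,0,0])

```text
t: 3.53
tcp_pos: [0.534, 0.0753, 0.1137]
tcp_rot: [3.141, 0.003, 1.441]
ft_force: [0.4, -7.8, 4.4]
grip_width: 0.0
```

Call:
jog_arm(plan=[0.3,2,0,0,0,0,0,0,0,0])

```text
t: 3.7
tcp_pos: [0.5344, 0.0784, 0.1134]
tcp_rot: [3.141, 0.001, 1.44]
ft_force: [-0.0, -5.8, 3.1]
grip_width: -0.0003
```

Call:
jog_arm(plan=[0.3,2,0,0,0,0,0,0,0,0])

```text
t: 3.87
tcp_pos: [0.5347, 0.0802, 0.1133]
tcp_rot: [3.141, 0.001, 1.44]
ft_force: [1.8, -6.5, 2.9]
grip_width: -0.0001
```

Call:
jog_arm(plan=[0.3,2,0,0,0,0,0,0,0,0])

```text
t: 4.03
tcp_pos: [0.5349, 0.082, 0.1131]
tcp_rot: [3.141, 0.002, 1.44]
ft_force: [0.2, -6.4, 2.4]
grip_width: -0.0001
```

Call:
jog_arm(plan=[0.3,2,0,0,0,0,0,0,0,0])

```text
t: 4.2
tcp_pos: [0.535, 0.0827, 0.1131]
tcp_rot: [3.141, 0.004, 1.441]
ft_force: [0.4, -9.8, 2.4]
grip_width: 0.0001
```

Call:
jog_arm(plan=[0.3,2,0,0,0,0,0,0,0,0])

```text
t: 4.37
tcp_pos: [0.535, 0.083, 0.1131]
tcp_rot: [-3.142, 0.008, 1.442]
ft_force: [0.2, -15.9, 2.7]
grip_width: 0.0
```

```bash
python3 - <<'E'
from h import *
for n in("scene",):
    c=env.read_camera(n);im=c["img"][:,:,::-1].copy()
    if n=="scene": im=cv2.resize(im[150:290,240:420],None,fx=4,fy=4,interpolation=cv2.INTER_CUBIC)
    cv2.imwrite(f"pics/{n}3.png",im)
print(env.get_state()["tcp_pos"],env.get_state()["ft_force"])
E
```

```text
[0.5350193  0.08293094 0.11306517] [  0.57529776 -15.75558918   3.1144781 ]
```

View pics/scene3.png

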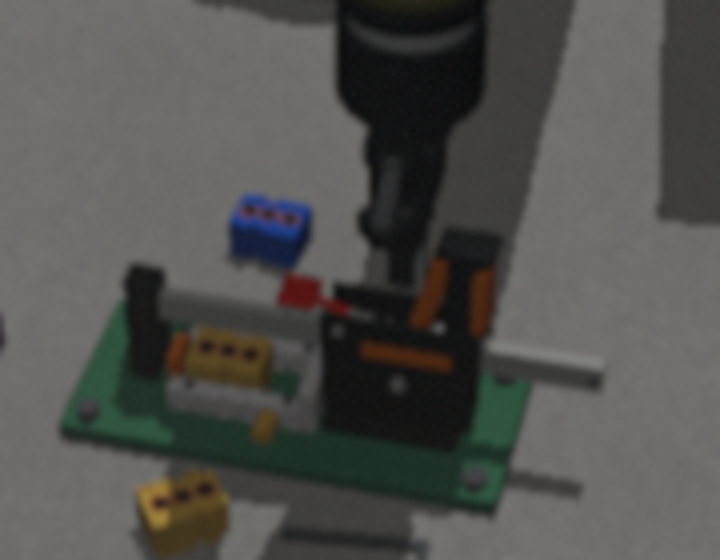

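The blade is against the grip, so that was a full squeeze, and the stop is near TCP y 0.083. Next I'll back off and measure the jaw.

Call:
jog_arm(plan=[-1.3,-10,0,0,0,-1.3,-10,0,0,0,-1.3,-10,0,0,0,-1.3,-10,0,0,0,-1.3,-10,0,0,0,0,0,0,0,0,0,0,0,0,0])

```text
t: 5.0
tcp_pos: [0.5286, 0.0365, 0.1132]
tcp_rot: [-3.141, -0.001, 1.438]
ft_force: [-0.2, 0.3, 0.2]
grip_width: 0.0001
```

```bash
cat > meas.py <<'E'
from h import *
import sys
c=env.read_camera("scene");im=c["img"][:,:,::-1].copy()
z=cv2.resize(im[190:270,245:355],None,fx=7,fy=7,interpolation=cv2.INTER_CUBIC)
p=[.5341,.0838,-.1326]
q=lambda P:(proj(c,c2w(p,P))+.5-[245,190])*7-.5
# scale along y every 5 mm on line x=11,z=36 (pad top near edge)  and block top near edge x=16,z=38
for y in range(-150,-50,5):
    for P,col in(((11,y,36),(0,0,255)),((16,y,38),(255,0,255))):
        u,v=q([P])[0]; r=6 if y%10==0 else 3
        cv2.line(z,(int(u),int(v)-r),(int(u),int(v)+r),col,1)
        if y%20==0 and col[0]==255: cv2.putText(z,str(y),(int(u)-12,int(v)+22),0,.4,(255,255,255),1)
cv2.imwrite(f"pics/m{sys.argv[1]}.png",z)
s=env.get_state();print(s["t"],s["tcp_pos"],s["ft_force"])
E
python3 meas.py 1
```

```text
5.05 [0.52874317 0.03683881 0.11330527] [-0.27968848  0.7143942  -0.15535622]
```

View pics/m1.png

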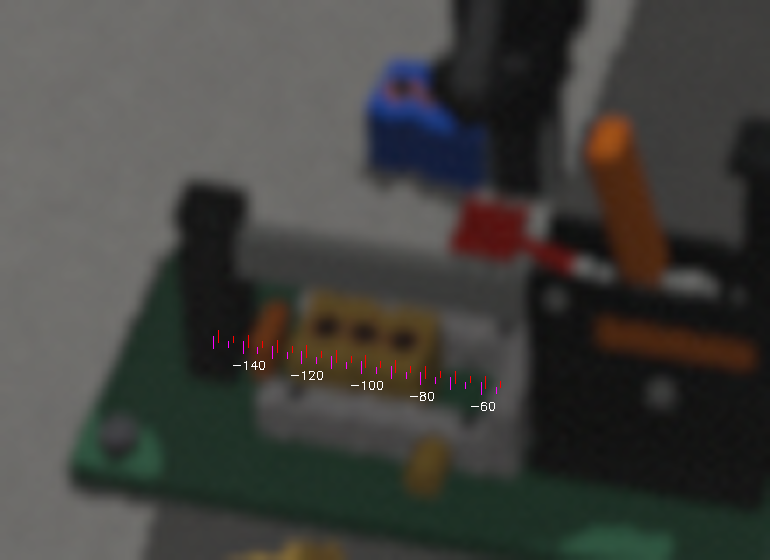

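Block rear face is at about -121 (about 22 mm short) and the pad face at about -127 to -130. Now stroke 2.

Call:
jog_arm(plan=[1.0,8,0,0,0,0.5,4,0,0,0,0.5,4,0,0,0,0.5,4,0,0,0,0.5,4,0,0,0,0.5,4,0,0,0,0.5,4,0,0,0,0.5,4,0,0,0,0.5,4,0,0,0,0.5,4,0,0,0])

```text
t: 5.88
tcp_pos: [0.5346, 0.0795, 0.1136]
tcp_rot: [3.14, 0.003, 1.441]
ft_force: [0.2, -9.4, 1.5]
grip_width: 0.0001
```

Call:
jog_arm(plan=[0.5,4,0,0,0,0.3,2,0,0,0,0,0,0,0,0])

```text
t: 6.13
tcp_pos: [0.5351, 0.083, 0.1132]
tcp_rot: [3.141, 0.008, 1.443]
ft_force: [0.1, -16.1, 3.7]
grip_width: 0.0002
```

Full squeeze, same stop position. Backing off and looking.

Call:
jog_arm(plan=[-1.3,-10,0,0,0,-1.3,-10,0,0,0,-1.3,-10,0,0,0,-1.3,-10,0,0,0,-1.3,-10,0,0,0,0,0,0,0,0,0,0,0,0,0])

```text
t: 6.72
tcp_pos: [0.5284, 0.0365, 0.1133]
tcp_rot: [-3.141, -0.001, 1.438]
ft_force: [-0.1, 0.3, -0.0]
grip_width: -0.0
```

```bash
python3 meas.py 2
```

```text
6.7667 [0.5285807  0.03679976 0.11333856] [ 0.49011071  1.0998408  -1.33699412]
```

View pics/m2.png

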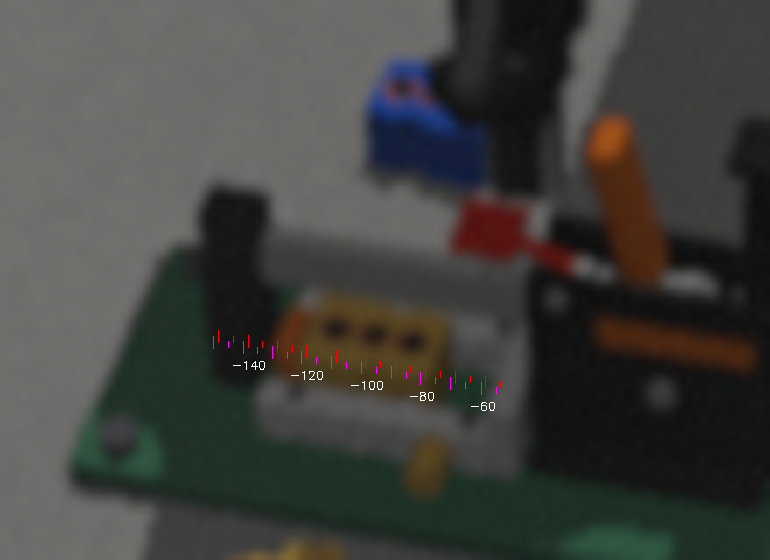

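Call:
jog_arm(plan=[1.0,8,0,0,0,0.5,4,0,0,0,0.5,4,0,0,0,0.5,4,0,0,0,0.5,4,0,0,0,0.5,4,0,0,0,0.5,4,0,0,0,0.5,4,0,0,0,0.5,4,0,0,0,0.5,4,0,0,0])

```text
t: 7.6
tcp_pos: [0.5343, 0.0793, 0.1136]
tcp_rot: [3.141, 0.003, 1.441]
ft_force: [0.6, -8.9, 2.1]
grip_width: 0.0004
```

Call:
jog_arm(plan=[0.5,4,0,0,0,0.3,2,0,0,0,0,0,0,0,0])

```text
t: 7.85
tcp_pos: [0.5349, 0.083, 0.1132]
tcp_rot: [3.141, 0.008, 1.443]
ft_force: [-0.1, -16.7, 2.3]
grip_width: -0.0001
```

Call:
jog_arm(plan=[-1.3,-10,0,0,0,-1.3,-10,0,0,0,-1.3,-10,0,0,0,-1.3,-10,0,0,0,-1.3,-10,0,0,0,0,0,0,0,0,0,0,0,0,0])

```text
t: 8.43
tcp_pos: [0.5282, 0.0365, 0.1133]
tcp_rot: [-3.141, -0.001, 1.438]
ft_force: [-0.0, -0.5, -0.7]
grip_width: 0.0001
```

```bash
python3 meas.py 3
```

```text
8.4833 [0.528387   0.03681848 0.11332229] [-0.10385763 -0.38949154 -0.04831163]
```

View pics/m3.png

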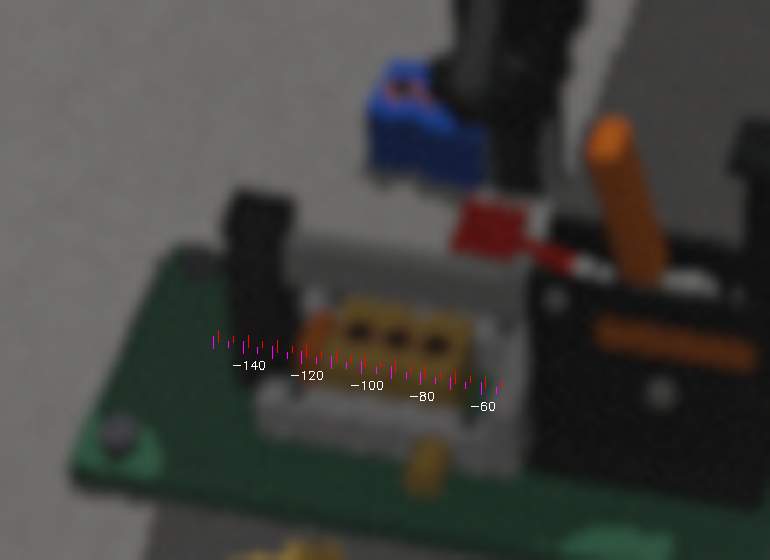

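```bash
python3 - <<'E'
from h import *
from scipy.spatial.transform import Rotation as Ro
c=env.read_camera("wrist");s=env.get_state()
Rt=Ro.from_euler("xyz",s["tcp_rot"]).as_matrix()
Rc=np.array(c["R"]); A=Rc@Rt; b=np.array(c["t"])+Rc@s["tcp_pos"]   # cam = A*tool + b
R1=Ro.from_euler("xyz",[-3.1405,-.001,1.438]).as_matrix();t1=np.array([.52390,.03430,.26695])
c1=dict(c);c1["R"]=A@R1.T;c1["t"]=b-c1["R"]@t1
p=[.5341,.0838,-.1326]
im=cv2.imread("pics/w1raw.png");k=5;x0,y0=250,190
z=cv2.resize(im[y0:y0+120,x0:x0+140],None,fx=k,fy=k,interpolation=cv2.INTER_CUBIC)
def d(P,col):
    u,v=(proj(c1,c2w(p,[P]))[0]+.5-[x0,y0])*k-.5;cv2.drawMarker(z,(int(u),int(v)),col,0,10,1)
for x in(-11,11):
    d((x,-138,36),(255,0,255));d((x,-131,36),(255,255,0))
for x in(-16,16):
    for y in(-99,-116,-126): d((x,y,38),(0,0,255))
for x in(-12,12):
    for y in(-71,-49): d((x,y,93),(0,255,0))
for x in(-55,55): d((x,-63.6-127.5,12),(0,255,255))
cv2.imwrite("pics/w1z.png",z)
E
```

```text
(no output)
```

View pics/w1z.png

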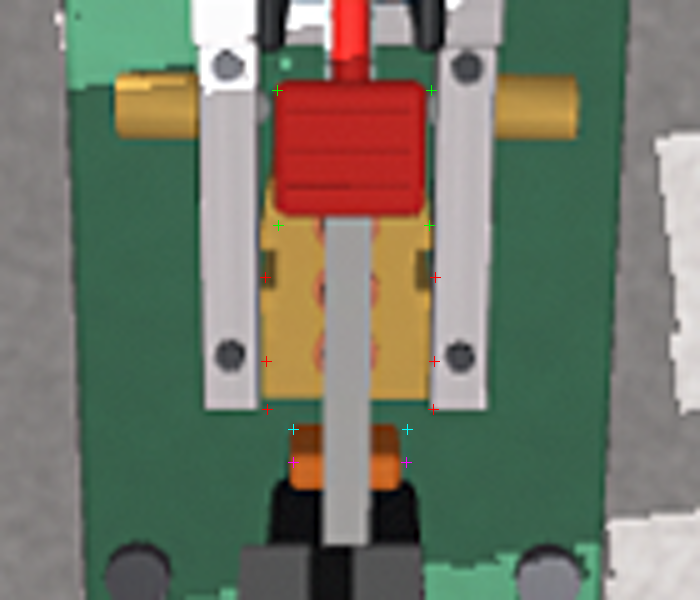

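The initial wrist view, corrected using the tab, shows the jaw started fully open (about -137) and the block rear was at about -125. Stroke 4 should therefore end about 5 mm short of home.

Call:
jog_arm(plan=[1.0,8,0,0,0,0.5,4,0,0,0,0.5,4,0,0,0,0.5,4,0,0,0,0.5,4,0,0,0,0.5,4,0,0,0,0.5,4,0,0,0,0.5,4,0,0,0])

```text
t: 9.2
tcp_pos: [0.5331, 0.0711, 0.1139]
tcp_rot: [3.14, 0.004, 1.441]
ft_force: [-1.0, -12.7, 6.1]
grip_width: -0.0002
```

Call:
jog_arm(plan=[0.3,2,0,0,0,0.3,2,0,0,0,0.3,2,0,0,0,0.2,2,0,0,0,0,0,0,0,0])

```text
t: 9.62
tcp_pos: [0.5342, 0.0792, 0.1136]
tcp_rot: [3.141, 0.003, 1.441]
ft_force: [-0.7, -8.5, 4.5]
grip_width: 0.0003
```

Call:
jog_arm(plan=[0.2,2,0,0,0,0,0,0,0,0])

```text
t: 9.78
tcp_pos: [0.5344, 0.0811, 0.1134]
tcp_rot: [3.141, 0.003, 1.441]
ft_force: [-0.2, -9.9, 2.0]
grip_width: 0.0001
```

Call:
jog_arm(plan=[0.2,2,0,0,0,0,0,0,0,0])

```text
t: 9.95
tcp_pos: [0.5346, 0.0827, 0.1132]
tcp_rot: [3.141, 0.004, 1.441]
ft_force: [1.2, -10.4, 2.0]
grip_width: -0.0003
```

Call:
jog_arm(plan=[0.3,2,0,0,0,0,0,0,0,0])

```text
t: 10.12
tcp_pos: [0.5346, 0.083, 0.1132]
tcp_rot: [3.141, 0.008, 1.442]
ft_force: [0.9, -16.2, 2.5]
grip_width: -0.0001
```

Call:
jog_arm(plan=[-1.3,-10,0,0,0,-1.3,-10,0,0,0,-1.3,-10,0,0,0,-1.3,-10,0,0,0,-1.3,-10,0,0,0,0,0,0,0,0,0,0,0,0,0])

```text
t: 10.7
tcp_pos: [0.528, 0.0365, 0.1133]
tcp_rot: [-3.141, -0.001, 1.438]
ft_force: [-0.8, 1.0, -0.1]
grip_width: 0.0003
```

```bash
python3 meas.py 4
```

```text
10.75 [0.52819898 0.0368066  0.11332358] [0.36591891 0.53856977 0.84197741]
```

View pics/m4.png

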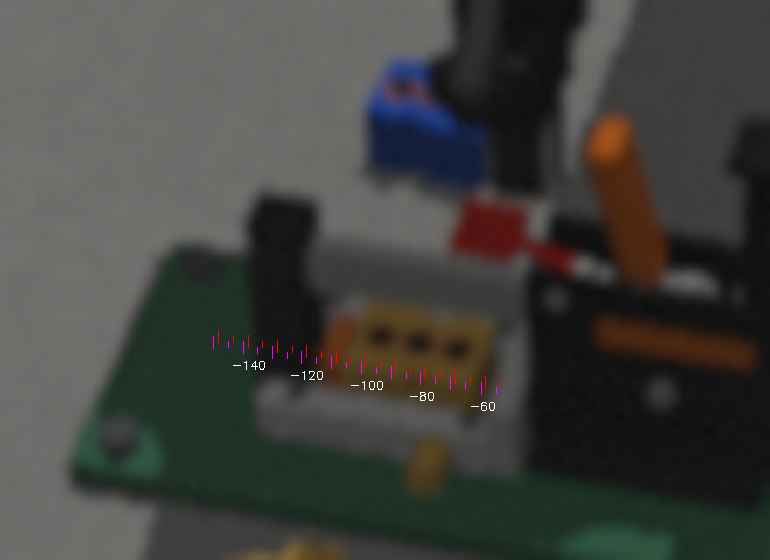

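Block is close to home. Stroke 5 goes slowly with force checks.

Call:
jog_arm(plan=[1.0,8,0,0,0,0.5,4,0,0,0,0.5,4,0,0,0,0.5,4,0,0,0,0.4,3,0,0,0,0.4,3,0,0,0,0.3,2,0,0,0,0.3,2,0,0,0,0,0,0,0,0])

```text
t: 11.5
tcp_pos: [0.5323, 0.0663, 0.1136]
tcp_rot: [3.141, 0.001, 1.441]
ft_force: [-0.4, -6.6, 2.9]
grip_width: 0.0
```

Call:
jog_arm(plan=[0.1,1,0,0,0,0.1,1,0,0,0,0.2,1,0,0,0,0,0,0,0,0])

```text
t: 11.83
tcp_pos: [0.5325, 0.068, 0.1137]
tcp_rot: [3.141, 0.003, 1.441]
ft_force: [-1.5, -9.2, 6.1]
grip_width: -0.0001
```

Call:
jog_arm(plan=[0.1,1,0,0,0,0.1,1,0,0,0,0.2,1,0,0,0,0,0,0,0,0])

```text
t: 12.17
tcp_pos: [0.5328, 0.0705, 0.1138]
tcp_rot: [3.141, 0.004, 1.441]
ft_force: [-0.6, -10.9, 6.9]
grip_width: -0.0004
```

Call:
jog_arm(plan=[0.1,1,0,0,0,0.1,1,0,0,0,0,0,0,0,0])

```text
t: 12.42
tcp_pos: [0.5331, 0.0726, 0.1138]
tcp_rot: [3.141, 0.004, 1.441]
ft_force: [-1.6, -11.0, 6.5]
grip_width: -0.0001
```

Call:
jog_arm(plan=[0.1,1,0,0,0,0.1,1,0,0,0,0,0,0,0,0])

```text
t: 12.67
tcp_pos: [0.5334, 0.0746, 0.1138]
tcp_rot: [3.141, 0.004, 1.441]
ft_force: [-1.1, -10.6, 5.9]
grip_width: -0.0002
```

Call:
jog_arm(plan=[0.2,1,0,0,0,0.1,1,0,0,0,0,0,0,0,0])

```text
t: 12.92
tcp_pos: [0.5338, 0.0775, 0.1137]
tcp_rot: [3.141, 0.002, 1.44]
ft_force: [-0.4, -6.9, 4.5]
grip_width: 0.0001
```

Call:
jog_arm(plan=[0.1,1,0,0,0,0,0,0,0,0])

```text
t: 13.08
tcp_pos: [0.5339, 0.0786, 0.1136]
tcp_rot: [3.141, 0.002, 1.44]
ft_force: [-0.4, -7.2, 4.5]
grip_width: 0.0001
```

Call:
jog_arm(plan=[0.1,1,0,0,0,0,0,0,0,0])

```text
t: 13.25
tcp_pos: [0.5341, 0.0797, 0.1135]
tcp_rot: [3.141, 0.002, 1.44]
ft_force: [-0.1, -8.4, 3.6]
grip_width: -0.0002
```

Call:
jog_arm(plan=[0.1,1,0,0,0,0,0,0,0,0])

```text
t: 13.42
tcp_pos: [0.5342, 0.0805, 0.1134]
tcp_rot: [3.141, 0.002, 1.44]
ft_force: [0.7, -7.8, 2.8]
grip_width: 0.0002
```

Call:
jog_arm(plan=[0.1,1,0,0,0,0,0,0,0,0])

```text
t: 13.58
tcp_pos: [0.5342, 0.0812, 0.1133]
tcp_rot: [3.141, 0.003, 1.441]
ft_force: [0.4, -8.3, 2.6]
grip_width: 0.0002
```

Call:
jog_arm(plan=[0.2,1,0,0,0,0,0,0,0,0])

```text
t: 13.75
tcp_pos: [0.5343, 0.0819, 0.1133]
tcp_rot: [3.141, 0.004, 1.441]
ft_force: [0.8, -10.5, 1.1]
grip_width: 0.0002
```

Call:
jog_arm(plan=[0.1,1,0,0,0,0,0,0,0,0,0,0,0,0,0])

```text
t: 14.0
tcp_pos: [0.5344, 0.0825, 0.1132]
tcp_rot: [3.141, 0.004, 1.441]
ft_force: [-0.6, -10.5, 2.3]
grip_width: 0.0002
```

Call:
jog_arm(plan=[0.1,1,0,0,0,0,0,0,0,0,0,0,0,0,0])

```text
t: 14.25
tcp_pos: [0.5345, 0.0828, 0.1132]
tcp_rot: [3.141, 0.005, 1.441]
ft_force: [-0.2, -13.5, 2.6]
grip_width: -0.0002
```

```bash
python3 meas.py 5
```

```text
14.3 [0.53445605 0.08280368 0.11320695] [  0.27669567 -12.547578     1.66404718]
```

View pics/m5.png

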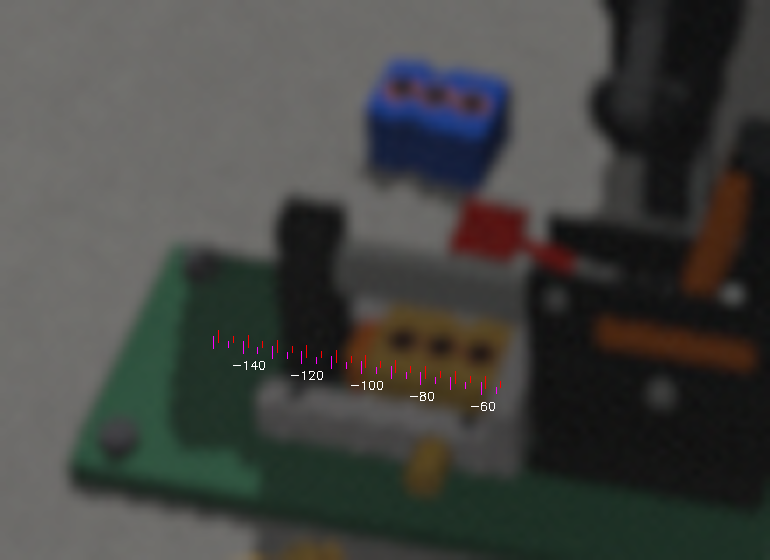

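Trigger is at its end stop and the block has snapped in. I'll finish this stroke so the ratchet holds, then make a snugging stroke where the force can be read mid-travel.

Call:
jog_arm(plan=[0.1,1,0,0,0,0,0,0,0,0])

```text
t: 14.47
tcp_pos: [0.5345, 0.0829, 0.1132]
tcp_rot: [3.141, 0.007, 1.442]
ft_force: [-0.1, -15.5, 2.6]
grip_width: -0.0003
```

Call:
jog_arm(plan=[-1.3,-10,0,0,0,-1.3,-10,0,0,0,-1.3,-10,0,0,0,-1.3,-10,0,0,0,-1.3,-10,0,0,0,0,0,0,0,0,0,0,0,0,0])

```text
t: 15.05
tcp_pos: [0.5278, 0.0365, 0.1133]
tcp_rot: [-3.141, -0.001, 1.438]
ft_force: [0.5, -0.1, -0.9]
grip_width: -0.0
```

```bash
python3 meas.py 6
```

```text
15.1 [0.52793622 0.03685536 0.11329091] [-0.1164143  -0.84550151 -0.31057066]
```

View pics/m6.png

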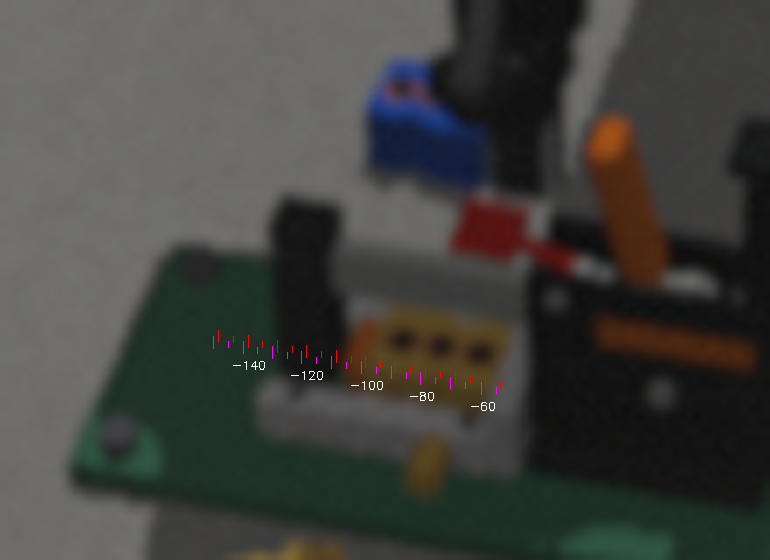

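Jaw is held at the block. For the snug I'll raise the fingertips to z≈0.128, so the contact lies between z 0.128 and 0.14. Then about 14 N at the finger equals about 17-19 N at trigger_front.

Call:
jog_arm(plan=[0.5,2,15,0,0,0.8,6,0,0,0,0.5,4,0,0,0,0.5,4,0,0,0,0.3,2,0,0,0,0.3,2,0,0,0,0.1,1,0,0,0,0,0,0,0,0])

```text
t: 15.77
tcp_pos: [0.531, 0.0579, 0.1281]
tcp_rot: [-3.142, 0.0, 1.44]
ft_force: [0.6, -3.3, 1.6]
grip_width: 0.0002
```

Call:
jog_arm(plan=[0.1,1,0,0,0,0.1,1,0,0,0,0,0,0,0,0])

```text
t: 16.02
tcp_pos: [0.5312, 0.0597, 0.1283]
tcp_rot: [3.142, -0.0, 1.44]
ft_force: [0.5, -4.0, 2.1]
grip_width: -0.0
```

Call:
jog_arm(plan=[0.1,1,0,0,0,0.1,1,0,0,0,0,0,0,0,0])

```text
t: 16.27
tcp_pos: [0.5314, 0.0616, 0.1284]
tcp_rot: [3.141, 0.0, 1.44]
ft_force: [0.5, -5.3, 2.8]
grip_width: 0.0003
```

Call:
jog_arm(plan=[0.1,1,0,0,0,0,0,0,0,0])

```text
t: 16.43
tcp_pos: [0.5315, 0.0625, 0.1284]
tcp_rot: [3.141, 0.0, 1.44]
ft_force: [1.2, -5.0, 3.0]
grip_width: -0.0002
```

Call:
jog_arm(plan=[0.1,1,0,0,0,0.1,1,0,0,0,0,0,0,0,0])

```text
t: 16.68
tcp_pos: [0.5318, 0.0643, 0.1285]
tcp_rot: [3.141, 0.001, 1.44]
ft_force: [0.0, -5.5, 4.4]
grip_width: 0.0
```

Call:
jog_arm(plan=[0.1,1,0,0,0,0,0,0,0,0])

```text
t: 16.85
tcp_pos: [0.5318, 0.065, 0.1286]
tcp_rot: [3.141, 0.001, 1.44]
ft_force: [0.5, -6.7, 4.3]
grip_width: -0.0001
```

Call:
jog_arm(plan=[0.2,1,0,0,0,0,0,0,0,0])

```text
t: 17.02
tcp_pos: [0.532, 0.0658, 0.1286]
tcp_rot: [3.141, 0.002, 1.44]
ft_force: [0.4, -7.5, 6.0]
grip_width: -0.0004
```

Call:
jog_arm(plan=[0.1,1,0,0,0,0,0,0,0,0])

```text
t: 17.18
tcp_pos: [0.5321, 0.0666, 0.1287]
tcp_rot: [3.141, 0.002, 1.44]
ft_force: [0.3, -6.9, 6.2]
grip_width: 0.0002
```

Call:
jog_arm(plan=[0.1,1,0,0,0,0,0,0,0,0])

```text
t: 17.35
tcp_pos: [0.5322, 0.0674, 0.1287]
tcp_rot: [3.141, 0.002, 1.44]
ft_force: [-0.2, -9.6, 6.9]
grip_width: 0.0
```

Call:
jog_arm(plan=[0.1,1,0,0,0,0,0,0,0,0])

```text
t: 17.52
tcp_pos: [0.5323, 0.0681, 0.1288]
tcp_rot: [3.141, 0.003, 1.44]
ft_force: [-0.2, -9.6, 6.5]
grip_width: -0.0001
```

Call:
jog_arm(plan=[0.1,1,0,0,0,0,0,0,0,0])

```text
t: 17.68
tcp_pos: [0.5324, 0.0689, 0.1288]
tcp_rot: [3.141, 0.003, 1.441]
ft_force: [0.2, -10.6, 6.8]
grip_width: 0.0001
```

Call:
jog_arm(plan=[0.2,1,0,0,0,0,0,0,0,0])

```text
t: 17.85
tcp_pos: [0.5325, 0.0696, 0.1288]
tcp_rot: [3.141, 0.004, 1.441]
ft_force: [-0.6, -11.2, 6.6]
grip_width: 0.0002
```

Call:
jog_arm(plan=[0.1,1,0,0,0,0,0,0,0,0])

```text
t: 18.02
tcp_pos: [0.5326, 0.0704, 0.1288]
tcp_rot: [3.141, 0.004, 1.441]
ft_force: [-0.7, -11.7, 7.1]
grip_width: -0.0001
```

Call:
jog_arm(plan=[0.1,1,0,0,0,0.1,1,0,0,0,0,0,0,0,0])

```text
t: 18.27
tcp_pos: [0.5328, 0.0719, 0.1289]
tcp_rot: [3.141, 0.005, 1.441]
ft_force: [-0.9, -12.6, 7.3]
grip_width: -0.0002
```

Call:
jog_arm(plan=[0,0,0,0,0,0,0,0,0,0,0,0,0,0,0])

```text
t: 18.52
tcp_pos: [0.5328, 0.0718, 0.1289]
tcp_rot: [3.141, 0.005, 1.441]
ft_force: [-0.1, -13.9, 7.3]
grip_width: 0.0001
```

```bash
python3 meas.py 7; python3 - <<'E'
from h import *
for i in range(4):
    env.read_camera("top");s=env.get_state();print(s["ft_force"],s["ft_torque"],s["tcp_pos"])
E
```

```text
18.5667 [0.53276129 0.07183085 0.12885107] [ -0.8478301  -12.55189757   7.78295299]
[ -0.39867783 -12.10744333   7.75895186] [-2.11434257  0.09381374  0.03084396] [0.53278294 0.07182408 0.12884423]
[ -0.87435611 -12.92913531   6.82138824] [-2.13327562  0.06915512 -0.0497819 ] [0.53278123 0.07181419 0.12885638]
[ -0.35629239 -12.02451728   7.55637513] [-2.12389611e+00  1.04380717e-01 -1.37444295e-03] [0.53277476 0.07180464 0.12885569]
[ -0.8253208  -13.22480841   7.80648474] [-2.1527661   0.08031795 -0.01480649] [0.53277619 0.07181306 0.12884386]
```

View pics/m7.png

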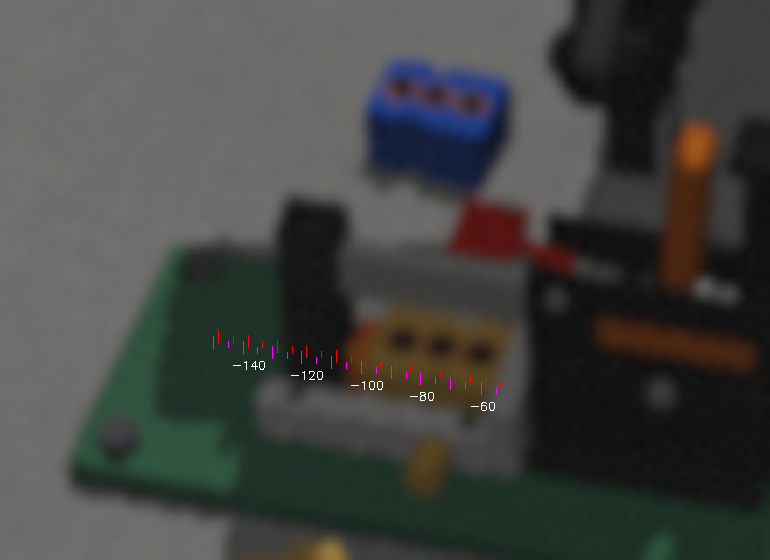

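Call:
jog_arm(plan=[0.1,1,0,0,0,0.1,0.5,0,0,0,0,0,0,0,0,0,0,0,0,0,0,0,0,0,0,0,0,0,0,0,0,0,0,0,0,0,0,0,0,0])

```text
t: 19.43
tcp_pos: [0.5329, 0.0729, 0.1289]
tcp_rot: [3.141, 0.006, 1.441]
ft_force: [-0.9, -14.4, 7.4]
grip_width: -0.0002
```

```bash
python3 - <<'E'
from h import *
f=[]
for i in range(6):
    env.read_camera("top");s=env.get_state();f.append(np.r_[s["ft_force"],s["ft_torque"]])
print(np.mean(f,0),s["tcp_pos"],s["t"])
E
```

```text
[ -1.35026952 -14.1747811    7.41899233  -2.28827816   0.12875234
  -0.04927198] [0.53290232 0.07294273 0.12885541] 19.7333
```

Held about 1 s at a steady 14.2 N on the finger at z≈0.13, which I estimate as 19-22 N on the block. Letting go of the trigger and moving over the tab.

Call:
jog_arm(plan=[-0.4,-3,0,0,0,-0.4,-3,0,0,0,-0.8,-6,0,0,0,-1.0,-8,0,0,0,-1.0,-8,0,0,0,-1.0,-8,0,0,0,-1.0,-8,0,0,0,-1.0,-8,0,0,0,0,0,0,0,0,0,0,0,0,0,0,0,0,0,0])

```text
t: 20.65
tcp_pos: [0.5265, 0.0243, 0.1283]
tcp_rot: [3.142, -0.001, 1.439]
ft_force: [0.6, 0.3, -0.2]
grip_width: -0.0004
```

```bash
python3 meas.py 8; python3 - <<'E'
from h import *
c=env.read_camera("wrist");cv2.imwrite("pics/w8.png",c["img"][:,:,::-1])
E
```

```text
20.7 [0.52650104 0.02443634 0.1283334 ] [-0.12470838  0.51639671  0.31948112]
```

View pics/m8.png

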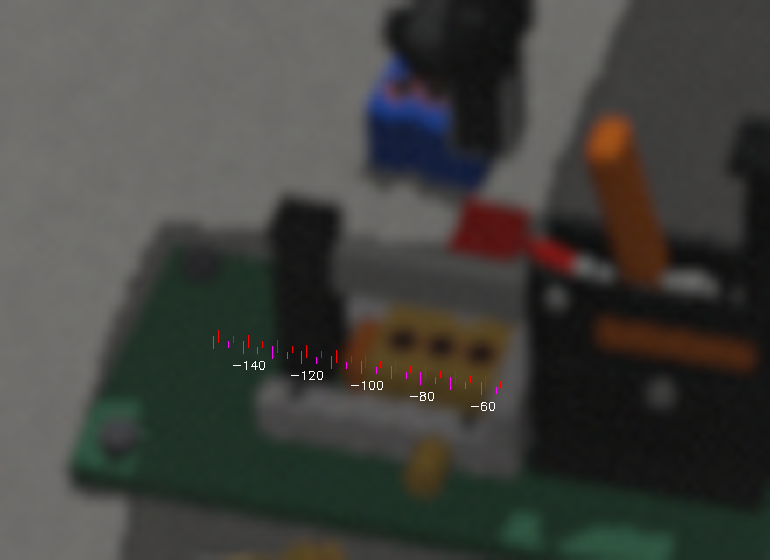

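View pics/w8.png

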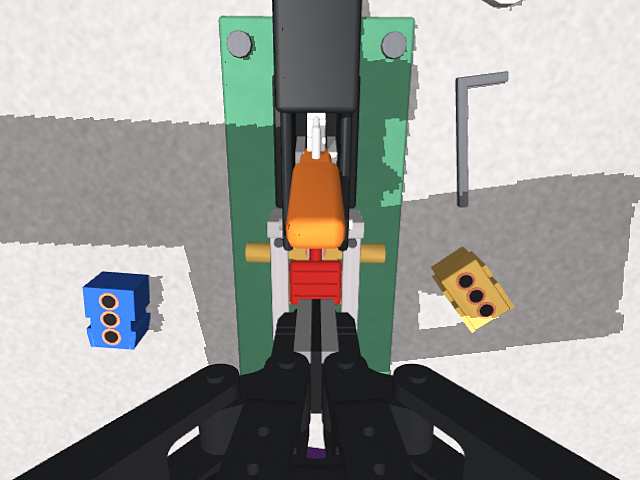

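The trigger is back and the tab is straight below the fingertips. Pressing down.

Call:
jog_arm(plan=[0,0,-15,0,0,0,0,-12,0,0,0,0,-4,0,0,0,0,-2,0,0,0,0,-2,0,0,0,0,-2,0,0,0,0,-2,0,0,0,0,0,0,0])

```text
t: 21.42
tcp_pos: [0.5263, 0.0233, 0.0897]
tcp_rot: [3.141, 0.002, 1.44]
ft_force: [-2.9, -3.6, 4.8]
grip_width: 0.0001
```

Call:
jog_arm(plan=[0,0,-2,0,0,0,0,-1,0,0,0,0,0,0,0])

```text
t: 21.67
tcp_pos: [0.5265, 0.0233, 0.0889]
tcp_rot: [3.14, 0.001, 1.44]
ft_force: [-6.6, -3.4, 18.9]
grip_width: -0.0001
```

Call:
jog_arm(plan=[0,0,0,0,0,0,0,0,0,0,0,0,0,0,0,0,0,0,0,0,0,0,0,0,0,0,0,0,0,0,0,0,0,0,0,0,0,0,0,0,0,0,0,0,0,0,0,0,0,0,0,0,0,0,0,0,0,0,0,0])

```text
t: 22.67
tcp_pos: [0.5265, 0.0233, 0.0889]
tcp_rot: [3.14, 0.001, 1.44]
ft_force: [-6.3, -4.3, 19.3]
grip_width: 0.0
```

```bash
python3 meas.py 9
```

```text
22.7167 [0.52648636 0.02329061 0.08893614] [-7.28759078 -4.13986965 19.51541302]
```

View pics/m9.png

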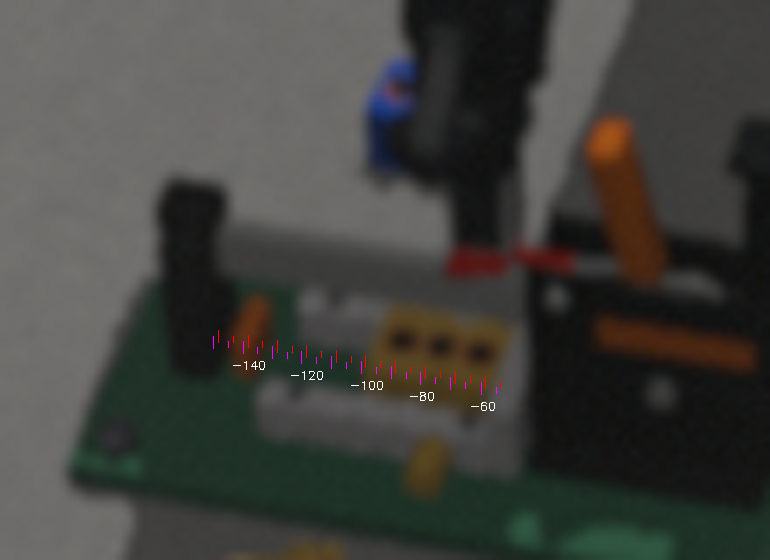

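The jaw is back (head edge at u=225, against 245 at the first tooth) and the block has stayed home. I'll hold a bit longer, then lift and check.

Call:
jog_arm(plan=[0,0,0,0,0,0,0,0,0,0,0,0,0,0,0,0,0,0,0,0,0,0,0,0,0,0,0,0,0,0,0,0,0,0,0,0,0,0,0,0])

```text
t: 23.38
tcp_pos: [0.5265, 0.0233, 0.0889]
tcp_rot: [3.14, 0.001, 1.44]
ft_force: [-6.6, -4.1, 19.5]
grip_width: -0.0
```

Call:
jog_arm(plan=[0,0,3,0,0,0,0,5,0,0,0,0,15,0,0,0,0,30,0,0,0,0,35,0,0,0,0,35,0,0,0,0,35,0,0,0,0,20,0,0,0,0,0,0,0,0,0,0,0,0])

```text
t: 24.22
tcp_pos: [0.5278, 0.0246, 0.2661]
tcp_rot: [3.137, -0.001, 1.44]
ft_force: [-0.1, 0.3, -0.5]
grip_width: 0.0
```

```bash
python3 meas.py 10; python3 - <<'E'
from h import *
c=env.read_camera("wrist");cv2.imwrite("pics/w10.png",c["img"][:,:,::-1])
E
```

```text
24.2667 [0.52658944 0.02452364 0.2644333 ] [-0.01731396  0.08013853 -1.27333328]
```

View pics/m10.png

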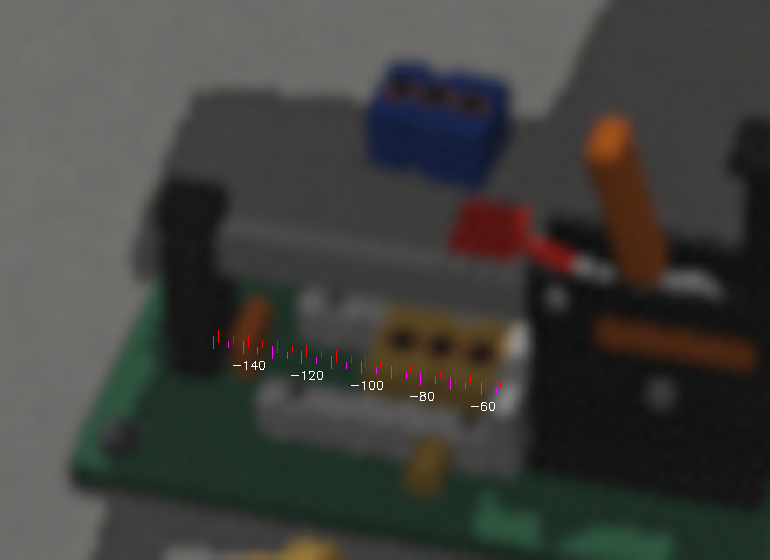

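View pics/w10.png

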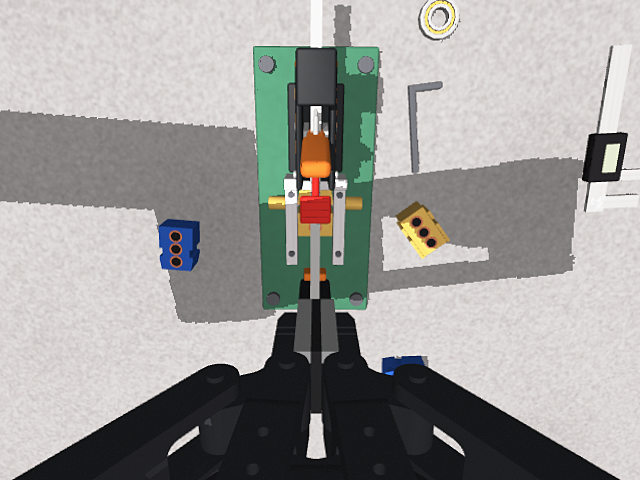

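```bash
python3 -c "
from station import env
print(env.job_done(),env.get_state()['t'])"
```

```text
the job is handed in; nothing more can be done
the job is handed in; nothing more can be done
```

The brass block is home against the stop, the jaw is fully open again, and the job was handed in at about 24 s of the 72 s allowed.

- **Squeezing:** I pushed the trigger with the shut fingers through five full strokes. On the fifth the force rose to about 11 N and then dropped as the plungers snapped in.
- **Snugging:** A sixth, partial stroke snugged the jaw and I held it about 1 s. The steady push was about 14 N at a finger height of roughly 13 cm, which I estimate as 19–22 N on the block. That is worked out from the lever arm, because the exact contact height on the blade was not known.
- **Release:** With the trigger let go, I held the tab on its end stop at about 19 N for some 2 s.
- **Last pictures:** The pad is back in its fully open position and the block sits exactly where it was while snugged. The trigger and tab are at rest, and the neighbouring items in view have not moved. The gripper is well clear and reads about zero force.
- **Disagreement:** The scene camera's block and jaw readings were 2–4 mm off the expected positions. I settled the count using the wrist view and the forces. The handed-in call gave no verdict.

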